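# Back the ratchet indexing stand up one notch

### The job

The indexing stand that holds a knob for fluting has been clicked one notch too far. With a fingertip, push the pawl's thumb lever over so that the pawl lifts out of the teeth and lies back on its rest pin, push the wheel back exactly one notch (top away from the robot) by its turning arms, then tip the pawl over again so that it drops down into that notch. Only push, grip nothing, and leave the loose knobs and the brush where they lie.

Things in the scene. Friction and masses are not known exactly. Their poses are not given: they have to be found in the camera images.
- stand: Grey iron indexing stand bolted to the bench. Origin: centre of the underside of its base plate (200 x 190 x 14 mm); x points away from the robot (yaw within 0.35 rad), y left, z up. Spindle along y at x -20, z 105 (mm), carrying four turning arms at y 130, the toothed wheel at y 80, and past two bearings (54 wide, top z 139) a faceplate with a turned knob at y -98 to -150.
- wheel_centre (a point): Centre of the 12-tooth steel ratchet wheel on the spindle axis, 105 mm above the bench, fixed to the stand (its x -20, y 80). The wheel is upright, in the stand's x-z plane, 14 mm thick (teeth 12), 120 mm over the tooth tips, 98 mm at the roots.
- pawl_pivot (a point): Pivot axis of the pawl (along the stand's y), fixed to the stand at its x 40, y 80, z 168 mm: above the wheel on the side away from the robot. Right of the pawl stands its 8 mm bracket plate, y 60 to 68, up to z 185. Left of it is free space. A 10 mm rest pin for the thumb lever lies along y at x 82, z 159.
- spindle (a joint): Angle (rad) of wheel, arms and faceplate as one. Grows BACKWARD: top away from the robot. Teeth every 0.524. Starts at -0.08 to 0, the play of its notch; with the pawl down it is blocked at about +0.03. One notch back is 0.524; if turned past 0.555 the pawl would land on top of the next tooth. Bearing friction, about 0.12 N m, holds it wherever it is left.
- drop_pawl (a joint): Angle (rad) of the pawl. 0: nose at the bottom of a notch; 0.2: just clear of the tooth tips; 2.0: lying back, lever on the rest pin. Grows as the lever's top moves away from the robot. Gravity alone acts on it: let go below about 1.0 it drops onto the wheel, above about 1.1 it falls back onto the rest pin and stays. Needs under 0.05 N m.
- top_ball (a point): Centre of the black 22 mm ball on the turning arm nearest to upright (a 10 mm rod in the plane y 130 mm of the stand), 80 mm from the spindle axis. At spindle 0 the arm leans 15 degrees from upright towards the robot, at 0.524 15 degrees away from it. Three more such arms follow at 90 degree steps.
- pawl_thumb (a point): Centre of the round thumb bar (12 mm thick, 26 mm along y) at the end of the pawl's lever, 48 mm from the pivot. The lever is a flat bar 6 mm thick, 22 mm wide. At pawl 0 it leans 25 degrees from upright towards the robot; at 2.0 it lies level, pointing away from the robot.
- pawl_nose (a point): Lower tip of the pawl's nose, 62 mm from the pivot. The nose arm is 12 mm wide (y), 8 to 15 mm thick. At pawl 0 it points towards the robot, tip 14 mm below the pivot; at 2.0 it stands nearly upright above the pivot, leaning about 12 degrees away from the robot. Nose arm and lever form a V of 78 degrees.
- knob1: Loose turned walnut knob standing on the bench, 47 mm across, 36 mm tall, origin at the centre of its underside. To be left alone.
- knob2: Another loose knob, the same. To be left alone.
- knob3: Another loose knob, the same. To be left alone.
- bench_brush: Bench brush lying on the bench, its length along its x, low. To be left alone.

How it is judged (in metres and radians):
On the way, in this order (a step that is already met when the one before it is completed fails the run):
1. the pawl has been lifted out of the teeth and lies back on its rest pin, with the wheel still in its notch (value of joint drop_pawl above 1.8 rad and value of joint spindle below 0.15 rad), for 0.2 s.
2. with the pawl lying back, the wheel has been pushed backward by most of a notch or more (value of joint drop_pawl above 1.8 rad and value of joint spindle above 0.3 rad), for 0.2 s.
At the end, for the whole second after the job is handed in: The wheel is at rest one notch back from where it began (spindle between 0.43 and 0.585 rad, the play of that notch) and the pawl is down in that notch (pawl value below 0.11 rad), at rest (value of joint spindle between 0.43 and 0.585 rad and value of joint drop_pawl below 0.11 rad and velocity of joint spindle between -0.03 and 0.03 rad/s and velocity of joint drop_pawl between -0.05 and 0.05 rad/s); the robot touches nothing.
It fails at once if a loose knob or the brush is disturbed (moved more than 15 mm) (distance of any of knob1, knob2, knob3, bench_brush from where it was at the start of the episode above 0.015 m).
It fails at once if the pawl's lever or the turning arm's ball is taken between the fingers instead of pushed (distance between the grasp point and pawl_thumb below 0.007 m or distance between the grasp point and top_ball below 0.007 m).
It also fails if it takes over 58 s, if anything falls off the work surface, if the arm or the gripper's body presses on something with over 40 N, if the wrist force passes 120 N, or if a joint passes its speed limit or range.

### The arm

A 7-joint arm with a two-finger parallel gripper is mounted at the origin on the work surface. World frame = base frame: x ahead of the robot, y to its left, z up, the work surface at z = 0. Lengths are in mm, angles in rad, forces in N, time in s.
With the tool pointing down it reaches from about 400 to 875 mm from the base axis. Payload 4.4 kg.
Tool frame: the origin (TCP) lies at the very end of the fingers, on their centre line; the grasp point (between the pads) lies 19 mm behind it (ctrl.pinch_z is the z of the grasp point in the tool frame, in mm); z points along the fingers, x is the direction in which the jaws open and shut, and the axes are right-handed (so a half turn about z gives the same grasp; the last joint's range is limited). The gripper opens to 85 mm and grips with 20 to 120 N. Pads are 22 mm wide; open, the fingers measure 114 mm over their backs; the gripper's body (76 mm by 85 mm) begins 54 mm behind the grasp point. The pads swing forward as they close: fully open they stand 13 mm farther back than shut.
Start: joints at [1.113, 0.628, 0.038, 1.517, -0.027, 0.996, -0.02], TCP at [248.232, -600.748, 231.313] pointing down, gripper open.
Joint ranges: [-3.06, 3.06], [-0.37, 2.12], [-1.25, 1.32], [0.18, 2.47], [-1.1, 4.24], [0.23, 1.98], [-2.94, 2.94]. Speed limits (rad/s): [2.57, 2.57, 3.14, 3.14, 3.14, 3.14, 3.14].

### API

Orientations are given as [roll, pitch, yaw] about the fixed x, y, z axes, in that order (R = Rz(yaw) Ry(pitch) Rx(roll)).
In Python, from cell import sensors, get_image, order, ctrl gives the robot as it stands.
- The arm moves only by the tool arm_command, never from a script. Its argument "rows" is a list that holds one entry, the list of rows, each a list of 6 numbers: the shift along the tool's x, y, z in mm, then the turn, a rotation vector about the tool's x, y, z in degrees. A call has 1 to 20 rows; each row is the pose to reach, as a shift and turn from the pose commanded when the call began, along the tool's axes at that moment; what a row does not reach only later rows make up. A row lasts 1/12 s, in which the tool goes at most 41.7 mm and 7.16 degrees, less where a joint would pass 70% of its speed; a pose out of reach is approached as far as the arm can. A call with a gripper value outside its range is refused whole. "claw" is the opening, from -1 (shut) to 1 (fully open), set as the call begins (left out, the last holds). The fingers move at their own pace and stop on an object; the grip force is fixed at half the most. Time passes only in rows, so rows that repeat a pose let the fingers close. It gives the time, the measured TCP pose, the force and the opening at its end, in the units of the state.
- sensors.read_state(): the state, without advancing time (a new reading comes with each control period).
- get_image(name): name is "side" or "top"; returns a dict with "pixels" (420x560x3 uint8, red, green, blue), "z_map" (420x560 float32, mm along the optical axis (not along the pixel's ray), 0 where there is no reading), "K" (3x3 intrinsics, pixels), "k1" (the pictures are not rectified: a ray, as slopes to the right and down, at radius r is drawn at 1 + k1 r^2 times it, then the intrinsics apply), "pose" (4x4, takes a point from camera to world coordinates). Camera axes: x right, y up, looking along -z (the intrinsics and any distortion apply to the point x, -y, -z); pixel columns grow to the right and rows downward; lengths in mm; the calibration is good to about 2 mm. A picture is of the moment at which its call begins.
- order.finish_job(): hands the job in, once; it reports no verdict.
The state is a dict: "clock": time; "qpos": joint angles; "qd": joint speeds; "tau": joint torques, N m; "eef_pos": TCP position; "tool_rot": TCP orientation; "force": force on the tool from outside, world axes, zero at the start; "torque": the same for the moment, N m; "width": finger opening in mm.
Only numpy, scipy, OpenCV 4.12 (cv2) and the standard library are available. Lean on these libraries where they do the work, as an engineer would, in place of code of your own. Each camera call takes 0.05 s, during which the arm holds its last target.

## Working session

There is one attempt and no reset: what is moved stays moved. The work goes in short steps, Python scripts to look and compute and a tool call to move; the robot and the scene stay as the last step left them, time stands still between calls to the robot, and variables do not carry over. Pictures are saved under pics/ and viewed, and the job is handed in when it is done.

Besides the shell and the picture viewer there is one more tool, called after "Emit:" as name([rows], argument=value, ...), one row to a line, values as JSON. arm_command: Moves the arm, as the interface text tells. Its arguments: {"type":"object","properties":{"rows":{"type":"array","items":{"type":"array","items":{"type":"array","items":{"type":"number"}}}},"claw":{"type":"number"}},"required":["rows"]}

```bash
ls; mkdir -p pics; python3 - <<'E'
from cell import sensors,get_image,order,ctrl
import cv2,numpy as np
print(sensors.read_state(), ctrl.pinch_z)
for n in("side","top"):
    d=get_image(n); cv2.imwrite(f"pics/{n}0.png",d["pixels"][:,:,::-1]); np.savez(f"{n}0.npz",**d)
    print(n,d["K"],d["k1"],d["pose"].round(3))
E
```

```text
pics
{'clock': 0.0, 'qpos': array([ 1.1132133 ,  0.6293333 ,  0.03843159,  1.51835296, -0.02700296,
        0.99632532, -0.01997649]), 'qd': array([-1.43634297e-03, -1.58105871e-03, -5.38051740e-04, -7.45497151e-05,
        1.89637377e-04, -1.15973451e-03,  7.36884120e-04]), 'tau': array([-1.63401983e-04, -5.63410950e+01,  1.22657441e+00, -1.93445170e+01,
        1.11585186e-02,  1.03980102e-02,  1.89529646e-05]), 'eef_pos': array([ 247.98870424, -600.15763714,  230.4020388 ]), 'tool_rot': array([ 3.14157694e+00,  1.90123821e-03, -1.17898269e+00]), 'force': array([0.2453547 , 0.44406558, 0.37771661]), 'torque': array([ 0.00287787, -0.00994823,  0.01778663]), 'width': 85.09534358887828} -18.700000000000003
side [[448.7985474    0.         283.47637501]
 [  0.         448.7985474  210.44384904]
 [  0.           0.           1.        ]] -0.11986762055407794 [[ 9.81000e-01  1.42000e-01 -1.31000e-01  4.48490e+02]
 [-1.93000e-01  7.19000e-01 -6.68000e-01 -6.30979e+02]
 [-1.00000e-03  6.81000e-01  7.33000e-01  7.44203e+02]
 [ 0.00000e+00  0.00000e+00  0.00000e+00  1.00000e+00]]
top [[383.86318073   0.         277.87011006]
 [  0.         383.86318073 212.20023535]
 [  0.           0.           1.        ]] -0.08267452651372587 [[ 2.30000e-02  9.95000e-01 -1.01000e-01  4.37510e+02]
 [-1.00000e+00  2.40000e-02  9.00000e-03 -8.64370e+01]
 [ 1.10000e-02  1.00000e-01  9.95000e-01  1.01573e+03]
 [ 0.00000e+00  0.00000e+00  0.00000e+00  1.00000e+00]]
```

View pics/side0.png

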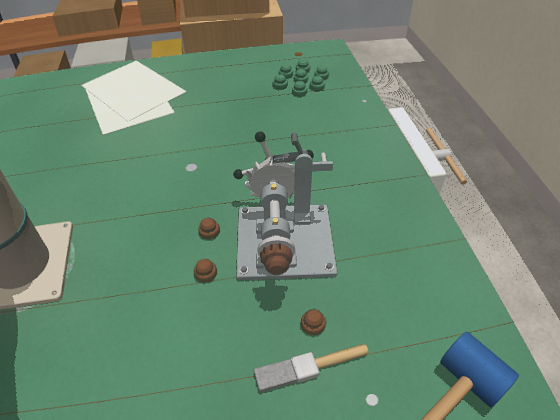

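View pics/top0.png

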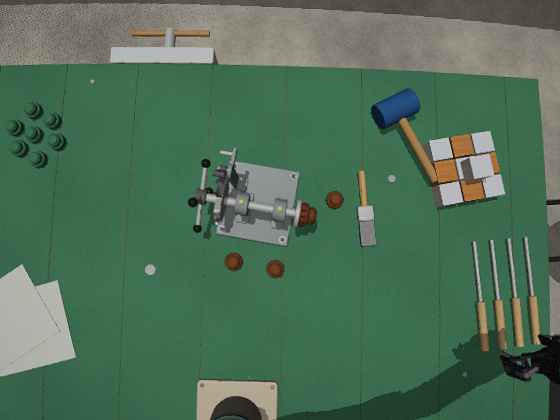

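```bash
cat > h.py <<'E'
import numpy as np,cv2
def cloud(d):
    K=d["K"];k1=float(d["k1"]);h,w=d["z_map"].shape
    u,v=np.meshgrid(np.arange(w),np.arange(h))
    p=np.stack([u,v],-1).reshape(-1,1,2).astype(np.float64)
    n=cv2.undistortPoints(p,K,np.array([k1,0,0,0.]),None).reshape(h,w,2) if True else 0
    z=d["z_map"].astype(float)
    P=np.stack([n[...,0]*z,-n[...,1]*z,-z],-1)
    W=P@d["pose"][:3,:3].T+d["pose"][:3,3]; W[z==0]=np.nan
    return W
def project(d,X):
    X=np.atleast_2d(X);T=np.linalg.inv(d["pose"]);c=X@T[:3,:3].T+T[:3,3]
    s=np.stack([c[:,0]/-c[:,2],-c[:,1]/-c[:,2]],-1);r=(s**2).sum(1,keepdims=True)
    s=s*(1+float(d["k1"])*r);return s*d["K"][0,0]+d["K"][:2,2]
E
python3 - <<'E'
from h import *
for n in("top","side"):
    d=dict(np.load(n+"0.npz"));W=cloud(d);im=d["pixels"].astype(int)
    sat=im.max(2)-im.min(2)
    m=(sat<25)&(np.abs(W[...,2]-14)<7)&(W[...,0]>380)&(W[...,0]<750)&(abs(W[...,1])<250)
    nl,l,st,c=cv2.connectedComponentsWithStats(m.astype(np.uint8)); k=1+st[1:,4].argmax(); m=l==k
    P=W[m]; print(n,m.sum(),np.median(P[:,2]))
    r=cv2.minAreaRect(P[:,:2].astype(np.float32)); print(r, cv2.boxPoints(r).round(1).tolist())
    # bench height check
    g=(im[...,1]-im[...,0]>25)&(W[...,0]>350)&(W[...,0]<750)&(abs(W[...,1])<250); print('bench z',np.nanmedian(W[g][:,2]))
    # black balls
    b=(im.max(2)<45)&(W[...,2]>60)&(W[...,2]<230)&(W[...,0]>400)&(W[...,0]<750)&(abs(W[...,1])<250)
    nl,l,st,c=cv2.connectedComponentsWithStats(b.astype(np.uint8))
    for k in range(1,nl):
        if st[k,4]>15: print('ball',c[k].round(1),st[k,4],np.nanmedian(W[l==k],0).round(1))
E
```

```text
top 1861 14.249746677896837
((612.1959838867188, -55.46099090576172), (173.95138549804688, 99.83927154541016), 81.45774841308594) [[549.9000244140625, -134.10000610351562], [648.5999755859375, -148.89999389648438], [674.5, 23.100000381469727], [575.7000122070312, 38.0]]
bench z 0.2801227132532631
ball [205.5 162.9] 54 [637.5  76.7 137.7]
ball [233.2 176.5] 81 [610.6  13.6 121. ]
ball [193.2 201.9] 75 [539.5  91.1 189.1]
ball [196.7 228.3] 43 [488.   99.9  88.8]
side 4319 12.350691470212269
((565.5132446289062, -41.85247039794922), (192.39495849609375, 199.9197540283203), 81.30142974853516) [[452.20001220703125, -121.80000305175781], [649.7999877929688, -152.10000610351562], [678.9000244140625, 38.099998474121094], [481.29998779296875, 68.4000015258789]]
bench z -1.5853582054540993
```

```bash
cat >> h.py <<'E'
YAW=-0.151
def setpose(c,yaw):
    global C,YAW; C=c;YAW=yaw
def s2w(p,c,yaw):
    p=np.atleast_2d(np.asarray(p,float));R=np.array([[np.cos(yaw),-np.sin(yaw),0],[np.sin(yaw),np.cos(yaw),0],[0,0,1]])
    return p@R.T+np.array([c[0],c[1],0])
E
python3 - <<'E'
from h import *
ov={}
for n in("top","side"):
    d=dict(np.load(n+"0.npz"));W=cloud(d);im=d["pixels"].astype(int)
    sat=im.max(2)-im.min(2)
    m=(sat<25)&(np.abs(W[...,2]-14)<7)&(W[...,0]>430)&(W[...,0]<700)&(W[...,1]<90)&(W[...,1]>-170)
    m=cv2.morphologyEx(m.astype(np.uint8),cv2.MORPH_OPEN,np.ones((3,3)))>0
    P=W[m];r=cv2.minAreaRect(P[:,:2].astype(np.float32)); print(n,r,cv2.boxPoints(r).round(1).tolist())
    c=(566,-42);yaw=-0.151
    th=-0.04
    pts={'corn':[[a,b,14] for a in(-100,100) for b in(-95,95)],
     'ball':[[-20+80*np.sin(th-.2618+k*np.pi/2),130,105+80*np.cos(th-.2618+k*np.pi/2)] for k in range(4)],
     'piv':[[40,74,168],[40,86,168]],'thumb':[[40-48*np.sin(np.radians(25)),80,168+48*np.cos(np.radians(25))]],'pin':[[82,80,159]],
     'kn':[[-20,-150,105]]}
    b=cv2.resize(d["pixels"][:,:,::-1].copy(),None,fx=4,fy=4,interpolation=cv2.INTER_CUBIC)
    for k,v in pts.items():
        for q in project(d,s2w(v,c,yaw)):
            print(k,q.round(1)); cv2.circle(b,tuple(int(x) for x in(q*4+1.5)),4,(0,0,255) if k!='thumb' else (255,0,0),-1)
    x0,y0=((170,130) if n=="top" else (215,115))
    cv2.imwrite(f"pics/ov_{n}.png",b[y0*4:y0*4+600,x0*4:x0*4+640])
E
```

```text
top ((563.8366088867188, -41.02820587158203), (188.13882446289062, 199.91941833496094), 81.3707504272461) [[450.8999938964844, -119.0], [648.5999755859375, -149.0], [676.7999877929688, 37.0], [479.1000061035156, 67.0]]
corn [286.9 245.3]
corn [215.2 232.6]
corn [299.8 170.9]
corn [229.5 158.6]
ball [193.  200.9]
ball [206.  162.3]
ball [208.7 190.7]
ball [197.3 227.3]
piv [225.9 169.6]
piv [220.6 168.7]
thumb [218.8 174. ]
pin [227.3 152.2]
kn [316.7 215.7]
side ((565.529296875, -41.81413269042969), (192.28341674804688, 199.93734741210938), 81.28768920898438) [[452.20001220703125, -121.69999694824219], [649.7999877929688, -152.0], [678.9000244140625, 38.099998474121094], [481.29998779296875, 68.4000015258789]]
corn [235.8 276.6]
corn [238.2 206.3]
corn [337.4 272.9]
corn [327.  203.4]
ball [260.3 136.3]
ball [308.4 154.7]
ball [283.7 189.2]
ball [238.  173.5]
piv [303.3 158. ]
piv [302.8 154.1]
thumb [293.1 138.9]
pin [323.9 158.9]
kn [277.  271.4]
```

View pics/ov_top.png

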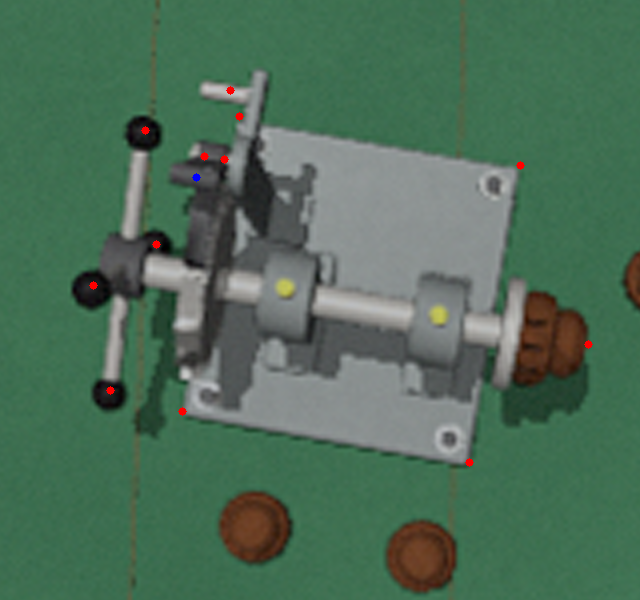

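View pics/ov_side.png

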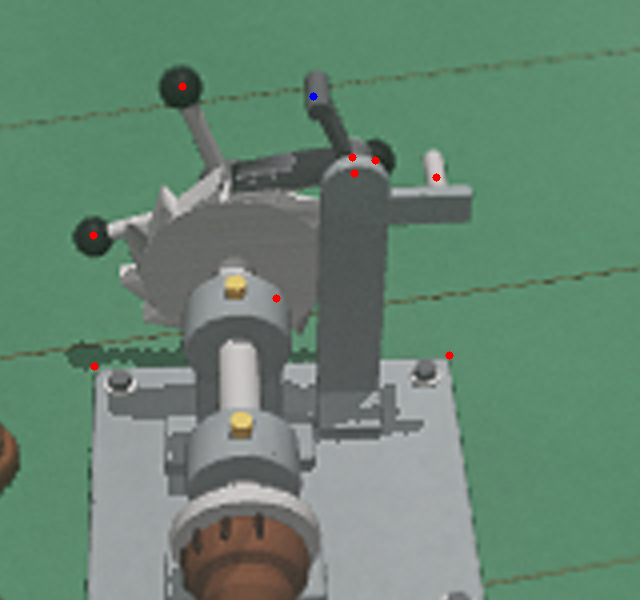

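```bash
cat >> h.py <<'E'
from scipy.spatial.transform import Rotation as Rn
CC=(565.,-41.5)
def plan(local,yaw_tool=None):
    from cell import sensors
    s=sensors.read_state();p=np.array(s["eef_pos"]);R=Rn.from_euler('xyz',s["tool_rot"])
    print('clock',s["clock"],'tcp',p.round(1),'rpy',np.round(s["tool_rot"],3),'F',np.round(s["force"],1),'w',round(s["width"],1))
    Rs=Rn.from_euler('z',YAW); print('local now',Rs.inv().apply(p-[CC[0],CC[1],0]).round(1))
    for l in local:
        w=s2w(l,CC,YAW)[0]; print(l,'world',w.round(1),'tool shift',R.inv().apply(w-p).round(1))
    Rt=Rn.from_euler('xyz',[np.pi,0,-1.722]); print('turn',np.degrees((R.inv()*Rt).as_rotvec()).round(2))
E
python3 -c "
from h import *
plan([[-10,80,300],[-10,80,197],[58,80,197]])"
```

```text
clock 0.1 tcp [ 248.  -600.2  230.5] rpy [ 3.142e+00  2.000e-03 -1.179e+00] F [-0.4  0.2 -0.5] w 85.4
local now [-229.3 -600.   230.5]
[-10, 80, 300] world [567.1  39.1 300. ] tool shift [-469.1 -539.1  -68.7]
[-10, 80, 197] world [567.1  39.1 197. ] tool shift [-469.  -539.1   34.3]
[58, 80, 197] world [634.4  28.9 197. ] tool shift [-433.8 -597.3   34.2]
turn [3.000e-02 1.000e-01 3.111e+01]
```

Emit:
arm_command([
  [[0,0,-30,0,0,0],[-15,-17,-68,0,0,2],[-35,-40,-68,0,0,4],[-60,-70,-68,0,0,6],[-85,-98,-68,0,0,8],[-110,-126,-68,0,0,10],[-135,-155,-68,0,0,12],[-160,-184,-68,0,0,14],[-185,-213,-68,0,0,16],[-210,-241,-68,0,0,18],[-235,-270,-68,0,0,20],[-260,-299,-68,0,0,22],[-285,-328,-68,0,0,24],[-310,-356,-68,0,0,26],[-335,-385,-68,0,0,28],[-360,-414,-68,0,0,30],[-385,-442,-68,0,0,31],[-405,-466,-68,0,0,31],[-420,-483,-68,0,0,31],[-425,-488,-68,0,0,31]],
], claw=-1)

```text
clock: 1.77
eef_pos: [538.2, -16.6, 298.8]
tool_rot: [3.141, 0.002, -1.714]
force: [-0.1, 0.4, 0.8]
width: 0.0
```

```bash
python3 -c "
from h import *
plan([[-10,80,300],[-10,80,197],[58,80,197]])"
```

```text
clock 1.7667 tcp [538.2 -16.6 298.8] rpy [ 3.141e+00  2.000e-03 -1.714e+00] F [-0.1  0.4  0.8] w 0.0
local now [-30.2  20.6 298.8]
[-10, 80, 300] world [567.1  39.1 300. ] tool shift [-59.3 -20.7  -1. ]
[-10, 80, 197] world [567.1  39.1 197. ] tool shift [-59.  -20.7 102. ]
[58, 80, 197] world [634.4  28.9 197. ] tool shift [-58.4 -88.7 102. ]
turn [0.01 0.14 0.47]
```

Over the stand, then partly down; look at the finger before entering the V.

Emit:
arm_command([
  [[-15,-5,-1,0,0,0],[-35,-12,-1,0,0,0],[-52,-18,-1,0,0,0],[-59,-21,-1,0,0,0.5],[-59,-21,15,0,0,0.5],[-59,-21,35,0,0,0.5],[-59,-21,50,0,0,0.5],[-59,-21,60,0,0,0.5],[-59,-21,60,0,0,0.5]],
])

```text
clock: 2.52
eef_pos: [564.7, 32.2, 237.2]
tool_rot: [3.137, -0.002, -1.73]
force: [-0.3, -0.8, -0.5]
width: -0.4
```

```bash
cat > snap.py <<'E'
import sys
from h import *
from cell import get_image
for n in("side","top"):
    d=get_image(n); np.savez(f"{n}{sys.argv[1]}.npz",**d)
    b=cv2.resize(d["pixels"][:,:,::-1],None,fx=4,fy=4,interpolation=cv2.INTER_CUBIC)
    x0,y0=((170,110) if n=="top" else (215,75)); cv2.imwrite(f"pics/{n}{sys.argv[1]}.png",b[y0*4:y0*4+600,x0*4:x0*4+600])
E
python3 snap.py 1; cd pics; python3 -c "
import cv2,numpy as np
cv2.imwrite('both1.png',cv2.resize(np.hstack([cv2.imread('side1.png'),cv2.imread('top1.png')]),(800,400)))"; cd ..; python3 -c "
from h import *
plan([[-10,80,197],[58,80,197]])"
```

```text
clock 2.6167 tcp [566.5  32.8 239.5] rpy [ 3.141 -0.    -1.73 ] F [0.5 0.  0.1] w 0.1
local now [ -9.7  73.7 239.5]
[-10, 80, 197] world [567.1  39.1 197. ] tool shift [-6.3  0.4 42.5]
[58, 80, 197] world [634.4  28.9 197. ] tool shift [ -6.8 -67.6  42.5]
turn [ 0.01 -0.02 -0.45]
```

View pics/both1.png

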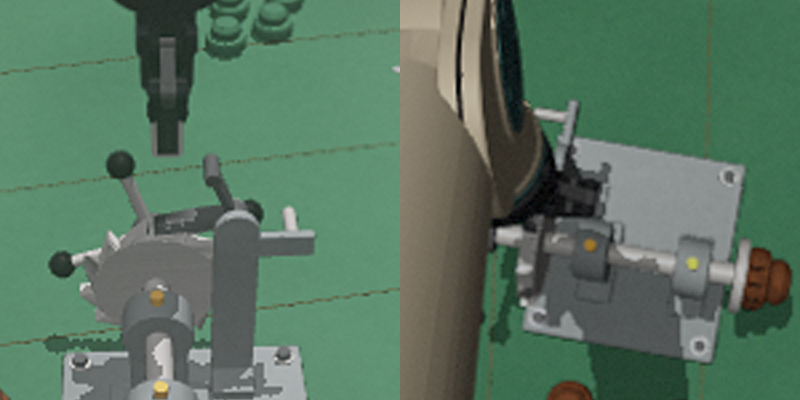

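The side view shows the shut finger at (165,155), between ball (120,163) and thumb bar (212,165), above the V. Now down and push.

Emit:
arm_command([
  [[-6,0,10,0,0,0],[-6,0,25,0,0,0],[-6,0,37,0,0,0],[-6,0,42,0,0,0],[-6,0,42,0,0,0]],
])

```text
clock: 3.03
eef_pos: [567.0, 39.8, 196.5]
tool_rot: [3.14, -0.0, -1.729]
force: [-0.9, 0.3, 0.2]
width: -0.3
```

```bash
python3 -c "
from h import *
plan([[-10,80,197],[58,80,197]])"
```

```text
clock 3.0333 tcp [567.   39.8 196.5] rpy [ 3.14  -0.    -1.729] F [-0.9  0.3  0.2] w -0.3
local now [-10.3  80.7 196.5]
[-10, 80, 197] world [567.1  39.1 197. ] tool shift [ 0.7 -0.3 -0.5]
[58, 80, 197] world [634.4  28.9 197. ] tool shift [  0.2 -68.3  -0.6]
turn [ 0.08 -0.02 -0.38]
```

Emit:
arm_command([
  [[0,-4,0,0,0,0],[0,-9,0,0,0,0],[0,-14,0,0,0,0],[0,-19,0,0,0,0],[0,-24,0,0,0,0],[0,-29,0,0,0,0],[0,-34,0,0,0,0],[0,-39,0,0,0,0],[0,-44,0,0,0,0],[0,-49,0,0,0,0],[0,-54,0,0,0,0],[0,-59,0,0,0,0],[0,-64,0,0,0,0],[0,-68,0,0,0,0],[0,-68,0,0,0,0],[0,-68,0,0,0,0]],
])

```text
clock: 4.37
eef_pos: [634.8, 28.7, 197.3]
tool_rot: [-3.141, -0.0, -1.729]
force: [0.1, 0.2, 0.5]
width: -0.2
```

```bash
python3 snap.py 2; python3 -c "
from h import *
plan([[58,80,197]])"
```

```text
clock 4.4667 tcp [634.5  28.9 197.3] rpy [-3.142  0.    -1.729] F [-0.  -0.5  0. ] w -0.1
local now [ 58.2  80.1 197.3]
[58, 80, 197] world [634.4  28.9 197. ] tool shift [0.1 0.2 0.3]
turn [-0.    0.   -0.38]
```

View pics/side2.png

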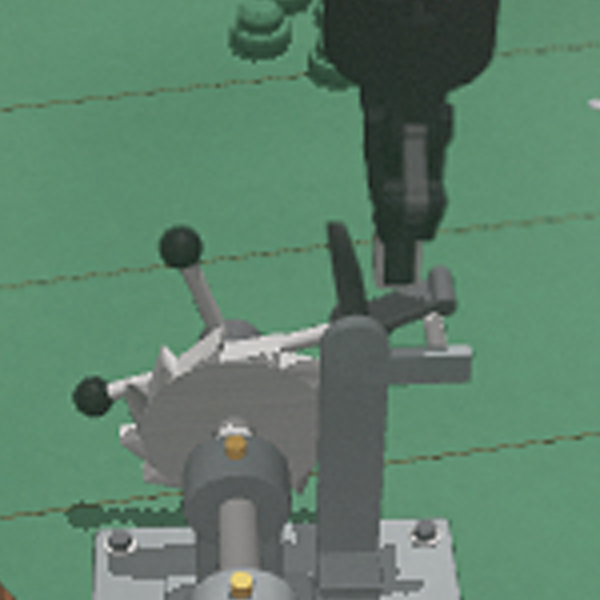

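The side view shows the lever thumb (440,285) over the rest pin and nose (340,230) up against or near the finger. Lift clear.

Emit:
arm_command([
  [[0,0,-8,0,0,0],[0,0,-20,0,0,0],[0,0,-35,0,0,0],[0,0,-50,0,0,0],[0,0,-65,0,0,0],[0,0,-80,0,0,0],[0,0,-80,0,0,0],[0,0,-80,0,0,0]],
])

```text
clock: 5.13
eef_pos: [634.9, 28.9, 278.4]
tool_rot: [-3.14, 0.001, -1.729]
force: [0.6, 0.7, -0.0]
width: -0.1
```

```bash
python3 snap.py 3; python3 -c "
from h import *
plan([[-72,130,277],[-72,130,168],[-40,130,168],[-24,130,168]])"
```

```text
clock 5.2333 tcp [633.9  28.9 276.6] rpy [ 3.14  -0.    -1.729] F [-0.4  0.1 -0.5] w -0.2
local now [ 57.6  79.9 276.6]
[-72, 130, 277] world [513.4  97.9 277. ] tool shift [-49.2 129.9  -0.2]
[-72, 130, 168] world [513.4  97.9 168. ] tool shift [-49.2 129.7 108.8]
[-40, 130, 168] world [545.  93. 168.] tool shift [-49.4  97.7 108.7]
[-24, 130, 168] world [560.8  90.6 168. ] tool shift [-49.5  81.7 108.7]
turn [ 0.08 -0.02 -0.38]
```

View pics/side3.png

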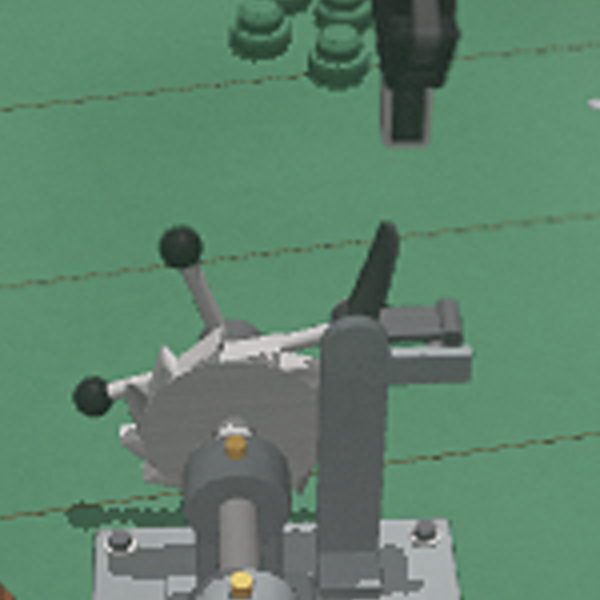

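Pawl lies back: lever level on the pin (thumb at (455,315), nose upright at (388,230)). Now to the front of the top ball.

Emit:
arm_command([
  [[-6,16,0,0,0,0],[-14,38,0,0,0,0],[-24,64,0,0,0,0],[-34,90,0,0,0,0],[-43,114,0,0,0,0],[-49,130,0,0,0,-0.4],[-49,134,0,0,0,-0.4],[-49,134,20,0,0,-0.4],[-49,134,45,0,0,-0.4],[-49,134,70,0,0,-0.4],[-49,134,92,0,0,-0.4],[-49,134,105,0,0,-0.4],[-49,134,108,0,0,-0.4],[-49,134,108,0,0,-0.4]],
])

```text
clock: 6.4
eef_pos: [509.6, 97.5, 168.0]
tool_rot: [3.139, -0.001, -1.723]
force: [0.2, -0.2, 1.2]
width: -0.1
```

```bash
python3 -c "
from h import *
plan([[-40,130,168],[-26,130,168]])"
```

```text
clock 6.4 tcp [509.6  97.5 168. ] rpy [ 3.139e+00 -1.000e-03 -1.723e+00] F [ 0.2 -0.2  1.2] w -0.1
local now [-75.7 129.1 168. ]
[-40, 130, 168] world [545.  93. 168.] tool shift [ -0.9 -35.7  -0.1]
[-26, 130, 168] world [558.9  90.9 168. ] tool shift [ -0.9 -49.7  -0.1]
turn [ 0.14 -0.08 -0.03]
```

Emit:
arm_command([
  [[-1,-4,0,0,0,0],[-1,-8,0,0,0,0],[-1,-12,0,0,0,0],[-1,-15,0,0,0,0],[-1,-18,0,0,0,0],[-1,-21,0,0,0,0],[-1,-24,0,0,0,0],[-1,-27,0,0,0,0],[-1,-30,0,0,0,0],[-1,-33,0,0,0,0],[-1,-36,0,0,0,0],[-1,-39,0,0,0,0],[-1,-42,0,0,0,0],[-1,-44,0,0,0,0],[-1,-46,0,0,0,0],[-1,-48,0,0,0,0],[-1,-49,0,0,0,0],[-1,-50,0,0,0,0],[-1,-50,0,0,0,0],[-1,-50,0,0,0,0]],
])

```text
clock: 8.07
eef_pos: [559.7, 91.7, 169.2]
tool_rot: [-3.141, -0.0, -1.722]
force: [-1.2, -0.1, 0.5]
width: 0.3
```

```bash
cat > ang.py <<'E'
import sys
from h import *
# compare ball pixel centroids (side) with the spindle angle: ray ∩ plane y=130 of stand
for t in sys.argv[1:]:
  for cam in("side","top"):
    d=dict(np.load(f"{cam}{t}.npz"));im=d["pixels"].astype(int)
    W=cloud(d);Rs=Rn.from_euler('z',YAW)
    L=(W-[CC[0],CC[1],0]).reshape(-1,3)@Rs.as_matrix();L=L.reshape(W.shape)
    b=(im.max(2)<60)&(abs(L[...,1]-130)<16)&(np.hypot(L[...,0]+20,L[...,2]-105)<97)&(np.hypot(L[...,0]+20,L[...,2]-105)>62)
    n,l,st,c=cv2.connectedComponentsWithStats(b.astype(np.uint8))
    for k in range(1,n):
        if st[k,4]<25: continue
        u=cv2.undistortPoints(c[k].reshape(1,1,2),d["K"],np.array([float(d["k1"]),0,0,0]))[0,0]
        r=Rs.inv().apply(d["pose"][:3,:3]@[u[0],-u[1],-1]);o=Rs.inv().apply(d["pose"][:3,3]-[CC[0],CC[1],0])
        q=o+r*(130-o[1])/r[1] if cam=="side" else np.nanmedian(L[l==k],0)
        a=np.arctan2(q[0]+20,q[2]-105)+.2618
        print(t,cam,c[k].round(1),st[k,4],'loc',q.round(1),'r',np.hypot(q[0]+20,q[2]-105).round(1),'spindle(mod pi/2)',((a+.6)%(np.pi/2)-.6).round(3))
E
python3 snap.py 4; python3 ang.py 0 3 4;python3 -c "
from h import *
plan([[-26,130,168]])"
```

```text
0 side [259.5 137.3] 65 loc [-44.3 130.  178.6] r 77.5 spindle(mod pi/2) -0.057
0 side [237.8 174.3] 52 loc [-95.9 130.   78.5] r 80.4 spindle(mod pi/2) -0.074
0 top [205.5 162.9] 60 loc [ 53.7 128.3 137.6] r 80.6 spindle(mod pi/2) -0.155
0 top [209.7 190.2] 25 loc [  5.8 124.6  37. ] r 72.7 spindle(mod pi/2) -0.1
0 top [192.6 201.9] 74 loc [-45.7 127.8 189.3] r 88.1 spindle(mod pi/2) -0.034
0 top [196.9 228.3] 50 loc [-98.3 128.3  88.8] r 79.9 spindle(mod pi/2) 0.058
3 side [259.8 137.3] 59 loc [-43.7 130.  178.4] r 77.1 spindle(mod pi/2) -0.051
3 side [237.9 174.7] 45 loc [-95.7 130.   77.4] r 80.6 spindle(mod pi/2) -0.088
3 top [206.2 162.9] 48 loc [ 54.3 127.2 137.8] r 81.3 spindle(mod pi/2) -0.154
4 side [280.4 135.6] 70 loc [ -1.7 130.  181.3] r 78.5 spindle(mod pi/2) 0.498
4 side [269.6 136.8] 58 loc [-23.7 130.  179.1] r 74.2 spindle(mod pi/2) 0.212
4 side [235.7 160.2] 48 loc [-97.3 130.  119.2] r 78.6 spindle(mod pi/2) 0.444
4 top [208.7 165.9] 48 loc [ 56.4 128.1  95.7] r 77.0 spindle(mod pi/2) 0.382
4 top [206.  208.1] 41 loc [-42.3 125.7  34.8] r 73.7 spindle(mod pi/2) 0.569
4 top [193.1 227.6] 60 loc [-99.  128.6 131.1] r 83.2 spindle(mod pi/2) 0.58
clock 8.1667 tcp [559.7  91.7 169.3] rpy [-3.141 -0.    -1.722] F [-1.2 -0.5 -0.5] w -0.0
local now [-25.3 130.9 169.3]
[-26, 130, 168] world [558.9  90.9 168. ] tool shift [0.9 0.7 1.3]
turn [-0.02 -0.    0.01]
```

View pics/side4.png

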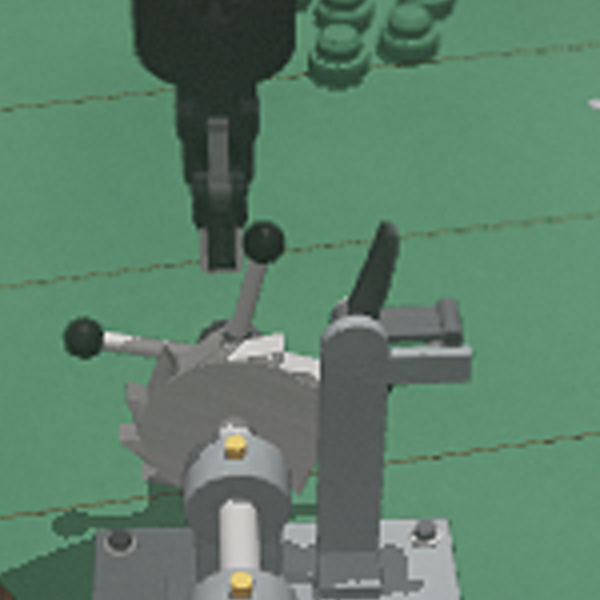

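Wheel at ~0.48 by both image differences and contact geometry; the pawl is still back. Back off and lift, then go behind the nose.

Emit:
arm_command([
  [[0,4,0,0,0,0],[0,12,0,0,0,0],[0,20,0,0,0,0],[0,22,-15,0,0,0],[0,22,-40,0,0,0],[0,22,-70,0,0,0],[0,22,-98,0,0,0],[0,20,-112,0,0,0],[6,5,-112,0,0,0],[16,-20,-112,0,0,0],[28,-47,-112,0,0,0],[40,-75,-112,0,0,0],[48,-95,-112,0,0,0],[51,-104,-112,0,0,0],[51,-104,-112,0,0,0],[51,-104,-112,0,0,0]],
])

```text
clock: 9.5
eef_pos: [653.9, 25.9, 280.9]
tool_rot: [3.14, 0.0, -1.722]
force: [-1.0, 0.8, -0.7]
width: -0.2
```

```bash
python3 snap.py 5; python3 ang.py 5;python3 -c "
from h import *
plan([[78,80,280],[78,80,197],[-2,80,197]])"
```

```text
5 side [280.4 136.2] 60 loc [ -1.8 130.  179.9] r 77.1 spindle(mod pi/2) 0.501
5 side [235.8 160.6] 39 loc [-97.2 130.  118.3] r 78.3 spindle(mod pi/2) 0.433
5 top [208.8 166. ] 48 loc [ 55.9 127.4  95.9] r 76.5 spindle(mod pi/2) 0.382
5 top [206.4 208. ] 37 loc [-42.2 125.8  35. ] r 73.4 spindle(mod pi/2) 0.569
clock 9.6 tcp [653.5  26.9 281.3] rpy [ 3.14e+00  1.00e-03 -1.72e+00] F [-0.8 -0.3  0.6] w -0.0
local now [ 77.2  81.  281.3]
[78, 80, 280] world [654.1  25.9 280. ] tool shift [ 1.  -0.8  1.3]
[78, 80, 197] world [654.1  25.9 197. ] tool shift [ 1.  -0.9 84.3]
[-2, 80, 197] world [575.1  37.9 197. ] tool shift [ 0.9 79.1 84.4]
turn [0.06 0.04 0.09]
```

View pics/side5.png

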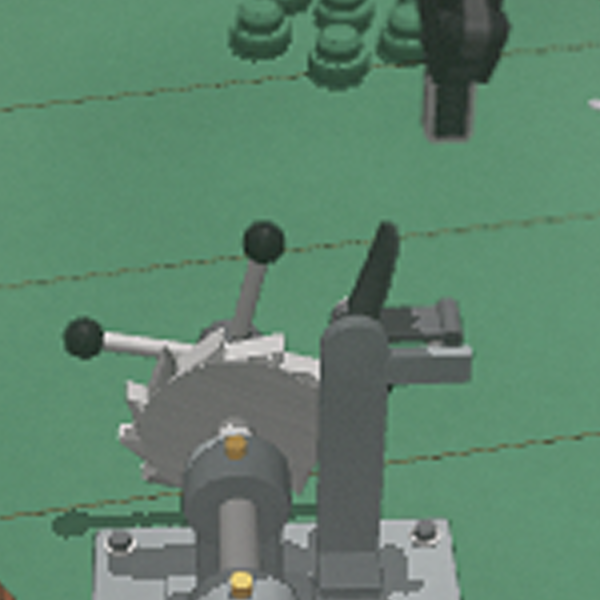

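Nose upright at (388,230), finger behind it at (447,135), clear to lower.

Emit:
arm_command([
  [[1,-1,15,0,0,0],[1,-1,40,0,0,0],[1,-1,62,0,0,0],[1,-1,78,0,0,0],[1,-1,84,0,0,0],[1,-1,84,0,0,0],[1,3,84,0,0,0],[1,8,84,0,0,0],[1,13,84,0,0,0],[1,18,84,0,0,0],[1,22,84,0,0,0],[1,26,84,0,0,0],[1,30,84,0,0,0],[1,33,84,0,0,0],[1,36,84,0,0,0],[1,36,84,0,0,0]],
])

```text
clock: 10.93
eef_pos: [617.8, 30.3, 197.0]
tool_rot: [3.14, -0.0, -1.722]
force: [0.1, 0.4, 0.4]
width: 0.4
```

```bash
python3 snap.py 6; python3 -c "
from h import *
plan([[-2,80,197]])"
```

```text
clock 11.0333 tcp [618.5  30.1 197. ] rpy [ 3.141 -0.    -1.722] F [ 1.2  0.4 -0.1] w 0.0
local now [ 42.1  78.9 197. ]
[-2, 80, 197] world [575.1  37.9 197. ] tool shift [-1.1 44.1  0.1]
turn [ 0.06 -0.01  0.01]
```

View pics/side6.png

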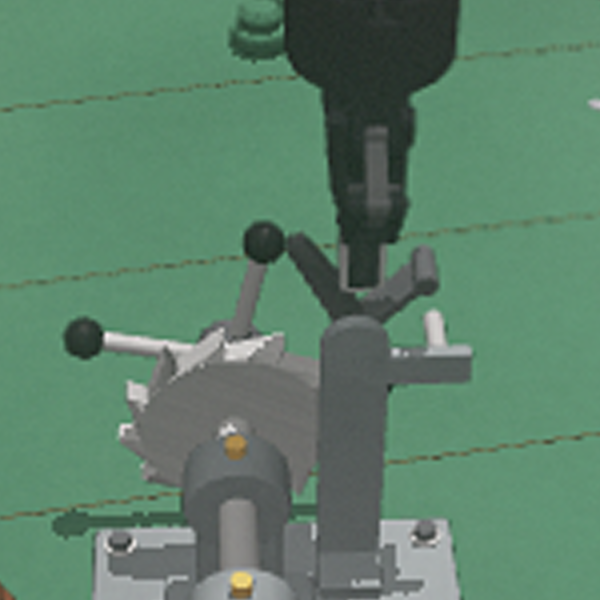

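As planned: nose (300,240) tipped towards the robot, thumb at (425,265), finger in the V. Continue past balance and let the lever down on the finger.

Emit:
arm_command([
  [[0,3,0,0,0,0],[0,7,0,0,0,0],[0,11,0,0,0,0],[0,14,0,0,0,0],[0,17,0,0,0,0],[0,20,0,0,0,0],[0,23,0,0,0,0],[0,26,0,0,0,0],[0,29,0,0,0,0],[0,32,0,0,0,0],[0,35,0,0,0,0],[0,38,0,0,0,0],[0,41,0,0,0,0],[0,44,0,0,0,0],[0,47,0,0,0,0],[0,51,0,0,0,0],[0,54,0,0,0,0],[0,54,0,0,0,0]],
])

```text
clock: 12.53
eef_pos: [564.8, 38.4, 197.3]
tool_rot: [3.141, -0.0, -1.722]
force: [-0.9, -0.1, -0.4]
width: -0.3
```

```bash
python3 snap.py 7; python3 ang.py 7; python3 -c "
from h import *
plan([[-2,80,197]])"
```

```text
7 side [235.7 160.3] 45 loc [-97.3 130.  119. ] r 78.6 spindle(mod pi/2) 0.44
7 top [206.9 208. ] 32 loc [-41.9 123.9  34.7] r 73.7 spindle(mod pi/2) 0.563
clock 12.6333 tcp [565.6  38.3 197.4] rpy [-3.141  0.    -1.722] F [0.8 0.8 0.5] w -0.5
local now [-11.4  79.  197.4]
[-2, 80, 197] world [575.1  37.9 197. ] tool shift [-1.  -9.4  0.4]
turn [-0.02  0.    0.02]
```

View pics/side7.png

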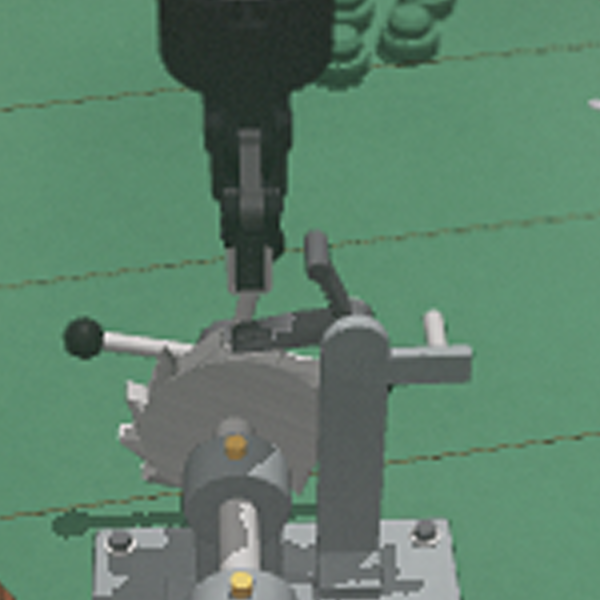

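Pawl is down, thumb at (316,250), as in the first picture. Lift straight up and check.

Emit:
arm_command([
  [[0,0,-8,0,0,0],[0,0,-25,0,0,0],[0,0,-45,0,0,0],[0,0,-65,0,0,0],[0,0,-85,0,0,0],[0,15,-105,0,0,0],[0,40,-110,0,0,0],[0,65,-110,0,0,0],[0,80,-110,0,0,0],[0,80,-110,0,0,0],[0,80,-110,0,0,0],[0,80,-110,0,0,0]],
])

```text
clock: 13.63
eef_pos: [487.8, 50.1, 307.9]
tool_rot: [-3.14, 0.0, -1.722]
force: [0.2, -0.6, -0.1]
width: -0.0
```

```bash
python3 snap.py 8; python3 ang.py 0 8; python3 - <<'E'
from h import *
b=[]
for t in(0,8):
    d=dict(np.load(f"side{t}.npz"));im=d["pixels"];
    b.append(cv2.resize(im[120:220,225:335,::-1],(396,360),interpolation=cv2.INTER_CUBIC))
    g=im.astype(int)
    # thumb-bar top: dark grey blob close to known place
    W=cloud(d);L=((W-[CC[0],CC[1],0]).reshape(-1,3)@Rn.from_euler('z',YAW).as_matrix()).reshape(W.shape)
    m=(abs(L[...,1]-80)<17)&(L[...,2]>195)&(L[...,2]<235)&(abs(L[...,0]-20)<30)
    q=L[m]; print(t,m.sum(),np.argwhere(m).mean(0)[::-1].round(1),np.median(q,0).round(1))
    r=(g[...,0]-g[...,1]>20)&(abs(W[...,2]-20)<25)&(W[...,0]>350)&(W[...,0]<700)&(W[...,1]<-0)
    n,l,st,c=cv2.connectedComponentsWithStats(r.astype(np.uint8)); print([(c[k].round(1).tolist(),int(st[k,4])) for k in range(1,n) if st[k,4]>60])
cv2.imwrite("pics/cmp.png",np.hstack(b))
E
```

```text
0 side [259.5 137.3] 65 loc [-44.3 130.  178.6] r 77.5 spindle(mod pi/2) -0.057
0 side [237.8 174.3] 52 loc [-95.9 130.   78.5] r 80.4 spindle(mod pi/2) -0.074
0 top [205.5 162.9] 60 loc [ 53.7 128.3 137.6] r 80.6 spindle(mod pi/2) -0.155
0 top [209.7 190.2] 25 loc [  5.8 124.6  37. ] r 72.7 spindle(mod pi/2) -0.1
0 top [192.6 201.9] 74 loc [-45.7 127.8 189.3] r 88.1 spindle(mod pi/2) -0.034
0 top [196.9 228.3] 50 loc [-98.3 128.3  88.8] r 79.9 spindle(mod pi/2) 0.058
8 side [280.5 135.9] 64 loc [ -1.6 130.  180.6] r 77.8 spindle(mod pi/2) 0.501
8 side [235.7 160.2] 45 loc [-97.3 130.  119.3] r 78.6 spindle(mod pi/2) 0.445
8 top [208.7 165.9] 48 loc [ 56.3 128.1  95.1] r 76.9 spindle(mod pi/2) 0.391
8 top [196.1 183.3] 74 loc [ -4.7 127.9 191. ] r 87.3 spindle(mod pi/2) 0.438
0 95 [294.8 140. ] [ 23.8  74.4 214.4]
[([204.5, 267.8], 254), ([313.5, 319.7], 324), ([341.3, 355.5], 531)]
8 97 [294.5 139.8] [ 23.6  73.9 213.9]
[([204.5, 268.1], 275), ([313.4, 319.7], 330), ([341.4, 355.4], 531)]
```

View pics/cmp.png

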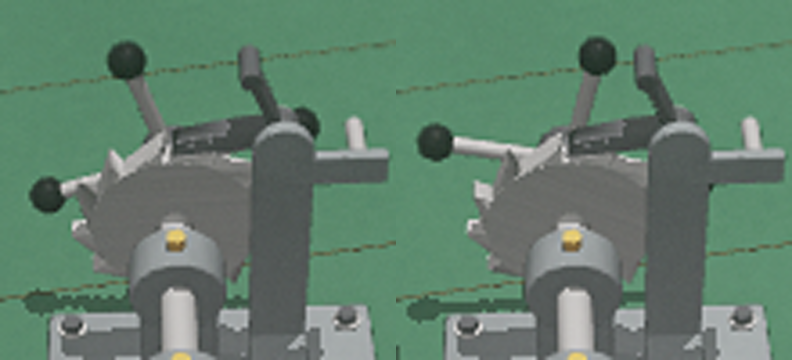

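Before and after, the pawl sits the same (thumb at the same pixel to within 0.3 px), and the wheel is one notch on. Nothing is touched by the robot.

```bash
python3 -c "
from cell import order
print(order.finish_job())"
```

```text
the job is handed in; nothing more can be done
None
```

I carried out all the steps in about 14 s of robot time and handed the job in, but no verdict was reported. With the gripper shut as one fingertip, I:
- pushed the pawl's lever over until the pawl lay back on its rest pin;
- pushed the top ball back one notch;
- tipped the pawl back down into that notch and lifted the arm clear.

**Wheel:** it turned about 0.47 to 0.56 rad between the first and last pictures, depending on the ball and camera. That puts it at about 0.48 rad, and where the finger ended when it pushed the ball also gives about 0.48. Single absolute readings were rougher, from 0.39 to 0.50. The lowest came from a half-hidden ball in the top view, which also read low at the start.

**Pawl:** the thumb bar is back within 0.3 pixel of where it began, so the pawl is seated at the bottom of the notch.

**Loose things:** in the side view, the two knobs and the brush handle I measured had not moved (within 0.3 pixel). I did not measure the third knob, but the arm never went near it.

**Robot:** the arm ended more than 100 mm above the stand, and the force readings stayed at noise level.

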